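# Clear the sanding jig into the tray and latch the tray home

### The arm

A 6-joint arm with a two-finger parallel gripper is mounted at the origin on the work surface. World frame = base frame: x ahead of the robot, y to its left, z up, the work surface at z = 0. Lengths are in m, angles in rad, forces in N, time in s.
With the tool pointing down it reaches from about 0.35 to 0.975 m from the base axis. Payload 4.9 kg.
Tool frame: the origin (TCP) lies midway between the tips of the shut fingers; the grasp point (between the pads) lies 19 mm behind it; z points along the fingers, y is the line along which they close (so a half turn about z gives the same grasp; the last joint's range is limited). The gripper opens to 85 mm and grips with 20 to 120 N. Pads are 22 mm wide; open, the fingers measure 114 mm over their backs; the gripper's body (76 mm by 85 mm) begins 54 mm behind the grasp point. The pads swing forward as they close: fully open they stand 13 mm farther back than shut.
Start: joints at [1.112, 0.053, 1.613, -0, 1.476, -0.119], TCP at [0.208, 0.589, 0.231] pointing down, gripper open.
Joint ranges: [-3.01, 3.01], [-1.01, 2.22], [0.06, 2.58], [-1.02, 4.17], [0.09, 2.62], [-3.14, 3.14]. Speed limits (rad/s): [2.57, 2.57, 3.14, 3.14, 3.14, 3.14].

### API

Orientations are given as a unit quaternion [w, x, y, z].
In Python, from plant import * gives the robot as it stands.
- The arm moves only by the tool jog_arm, never from a script. Its argument "targets" is a list of rows, each a list of 3 entries, a list of its own where there are three numbers: the shift along the tool's x, y, z in units of 25 mm (1.0 is 25 mm), then the turn, a rotation vector about the tool's x, y, z in units of 8 degrees (1.0 is 8 degrees), then the opening in per cent of the stroke, from 0 (shut) to 100 (fully open). A call has 1 to 8 rows; each row is the pose to reach, as a shift and turn from the pose commanded when the call began, along the tool's axes at that moment; what a row does not reach only later rows make up. A row lasts 1/8 s, in which the tool goes at most 62.5 mm and 10.7 degrees, less where a joint would pass 70% of its speed; a pose out of reach is approached as far as the arm can. A call with a gripper value outside its range is refused whole. The fingers move at their own pace and stop on an object; the grip force is fixed at half the most. Time passes only in rows, so rows that repeat a pose let the fingers close. It gives the time, the measured TCP pose, the force, the opening and the grip force at its end, in the units of the state.
- state(): the state, without advancing time (a new reading comes with each control period).
- grab_frame(name): name is "scene" or "top" or "wrist"; returns (picture, depth): 400x640x3 uint8, red, green, blue; 400x640 float32, m along the optical axis (not along the pixel's ray), 0 where there is no reading.
- camera_params(name): a dict with "fovy" (degrees; the focal length in pixels is half the picture's height over the tangent of half this angle, whatever the lens; pixels are square), "cx", "cy" (the principal point, pixels), "rvec" (rotation vector, rad) and "tvec" (3), from world to camera coordinates, as OpenCV has them; the wrist camera has in their place "hand_eye" (4x4, takes a point from camera to tool coordinates, whose origin is the TCP and whose axes are the flange's). Camera axes: x right, y down, z forward; pixel columns grow to the right and rows downward; lengths in m; the calibration is good to about 2 mm. The wrist camera is an equidistant fisheye: a pixel r from the principal point sees the ray r / f radians off the axis. A picture is of the moment at which its call begins: read the wrist's pose just before it. camera_params takes no time and is no camera call.
- job_done(): hands the job in; it is judged then, once.
The state is a dict: "time": time; "joint_pos": joint angles; "joint_vel": joint speeds; "joint_efforts": joint torques, N m; "tool_pos": TCP position; "tool_rot": TCP orientation; "contact_force": force on the tool from outside, world axes, zero at the start; "ft_torque": the same for the moment, N m; "gripper_width": opening from 0.0 (shut) to 1.0 (fully open); "grasp_force": force on a finger pad.
Only numpy, scipy, OpenCV 4.12 (cv2) and the standard library are available. Lean on these libraries where they do the work, as an engineer would, in place of code of your own. Each camera call takes 0.05 s, during which the arm holds its last target. There are 200 camera calls.

### The job

Slide each tenoned rail forward until it is out from under the sanding jig's aluminium hold-down strip (no prying against the strip), lift it out and lay it flat in a slot of the tray, one to a slot, with its pale tenon pointing to the tray's red front wall. When every rail is loaded, push the tray along its rack, without lifting it, fully home against the stops, so that the yellow catch rides over the red wall and drops behind it; leave the glue bottle, sanding block and tape measure where they are.

Things in the scene. Friction and masses are not known exactly. Their poses are not given: they have to be found in the camera images.
- rail1: tenoned rail of dark wood: main body 100 (its x) x 36 (y) x 40 mm (z), with a pale central tenon 24 mm long, 20 wide and 20 high on its +x end only (tip 74 mm from the middle of the main body); about 0.12 kg. Origin: centre of the underside of the main body. It may be absent (None). It starts in any bay of the jig, with either the tenon or the plain end under the strip
- rail2: tenoned rail of dark wood: main body 100 (its x) x 36 (y) x 40 mm (z), with a pale central tenon 24 mm long, 20 wide and 20 high on its +x end only (tip 74 mm from the middle of the main body); about 0.12 kg. Origin: centre of the underside of the main body. It may be absent (None). It starts in any bay of the jig, with either the tenon or the plain end under the strip
- rail3: tenoned rail of dark wood: main body 100 (its x) x 36 (y) x 40 mm (z), with a pale central tenon 24 mm long, 20 wide and 20 high on its +x end only (tip 74 mm from the middle of the main body); about 0.12 kg. Origin: centre of the underside of the main body. It may be absent (None). It starts in any bay of the jig, with either the tenon or the plain end under the strip
- rail4: tenoned rail of dark wood: main body 100 (its x) x 36 (y) x 40 mm (z), with a pale central tenon 24 mm long, 20 wide and 20 high on its +x end only (tip 74 mm from the middle of the main body); about 0.12 kg. Origin: centre of the underside of the main body. It may be absent (None). It starts in any bay of the jig, with either the tenon or the plain end under the strip
- rail5: tenoned rail of dark wood: main body 100 (its x) x 36 (y) x 40 mm (z), with a pale central tenon 24 mm long, 20 wide and 20 high on its +x end only (tip 74 mm from the middle of the main body); about 0.12 kg. Origin: centre of the underside of the main body. It may be absent (None). It starts in any bay of the jig, with either the tenon or the plain end under the strip
- rail1_mid (a point): middle of rail1's main body, 20 mm above its underside
- rail2_mid (a point): middle of rail2's main body, 20 mm above its underside
- rail3_mid (a point): middle of rail3's main body, 20 mm above its underside
- rail4_mid (a point): middle of rail4's main body, 20 mm above its underside
- rail5_mid (a point): middle of rail5's main body, 20 mm above its underside
- jig: fixed sanding jig (grey base, wooden ribs and stop), 336 mm wide (y); origin on the table below its middle; x points to its back, away from the robot. Top of the base at z = 12 mm, from x = -115 to +135 mm. Ribs along x, 18 mm wide, 8 mm high above the base, part five bays (centres y = -130, -65, 0, 65, 130). Stop at the back from x = 115 mm. Open at the front (-x)
- strip: aluminium hold-down strip fixed on the jig (same frame and origin as the jig): it overhangs the bays from x = 60 mm back to the stop, underside 56 mm and top 68 mm above the table; the rails' back ends lie under it with 4 mm to spare
- rack: fixed white runner rack for the tray, 370 mm wide; origin on the table below its middle; x is the direction in which the tray is pushed home. Floor at z = 12 mm; side runners (tops at z = 26 mm) guide the tray with 3 mm play each side; two rubber stops meet the tray's front wall when the tray's origin is at x = 45 mm, which is fully home
- tray: loose plywood tray on the rack, 170 (x) x 324 mm (y), about 0.45 kg; origin: centre of its underside, x towards its red front wall (away from the robot). Floor 6 mm thick, inside x = -75 to +75 mm; ribs and borders 8 mm above the floor leave five slots along x, 47 mm wide, centred at y = -130, -65, 0, 65, 130 mm. It starts 67 to 85 mm short of home and slides under a few newtons
- tray_front (a point): middle of the top edge of the tray's red front wall, which is 10 mm thick (tray x = 75 to 85 mm) and whose top is 34 mm above the tray's underside
- tray_handle (a point): middle of the top of the tray's black upright handle plate, which is 12 mm thick (x), 90 wide (y), its top 52 mm above the tray's underside, at the rear (robot) side, x = -97 to -85 mm: push it from behind, or pinch it from above
- catch (a joint): yellow gravity catch, 12 mm wide, hinged on the rack (rack x = 195, y = 32, z = 30 mm), reaching towards the robot: 0 rad = down, grows as it lifts, to 0.7. The tray's front wall, passing under, lifts its sloped nose about 0.15 rad; it then falls by its own weight behind the wall, between two slots
- catch_nose (a point): lower tip of the catch's nose (rack x = 106 mm, z = 34 mm when down)
- glue: bystander: yellow glue bottle, 60 mm across, 140 mm high, to the left; origin under its centre
- sander: bystander: blue hand sanding block 110 x 65 x 42 mm, to the right; origin under its centre
- tape: bystander: orange tape measure, 72 mm across, 36 mm high, to the right; origin under its centre
There are look-alikes about, which are no part of the job. What is shaped like the rail3 but orange or purple is not meant. Leave any blue or orange look-alike of the rail5 alone.

How it is judged:
On the way:
1. every rail lies flat in a tray slot, tenon towards the red front wall, before the tray is pushed home (x of rail1_mid in the frame of tray between -0.04 and 0.02 m and y of rail1_mid in the frame of tray between -0.15 and 0.15 m and z of each of rail1_mid, rail2_mid, rail3_mid, rail4_mid, rail5_mid in the frame of tray below 0.031 m and angle between the x axis of each of rail1, rail2, rail3, rail4, rail5 and the x axis of tray, either way round below 0.3 rad and x of tray_front in the frame of rail1 above 0 m and x of rail2_mid in the frame of tray between -0.04 and 0.02 m and y of rail2_mid in the frame of tray between -0.15 and 0.15 m and x of tray_front in the frame of rail2 above 0 m and x of rail3_mid in the frame of tray between -0.04 and 0.02 m and y of rail3_mid in the frame of tray between -0.15 and 0.15 m and x of tray_front in the frame of rail3 above 0 m and x of rail4_mid in the frame of tray between -0.04 and 0.02 m and y of rail4_mid in the frame of tray between -0.15 and 0.15 m and x of tray_front in the frame of rail4 above 0 m and x of rail5_mid in the frame of tray between -0.04 and 0.02 m and y of rail5_mid in the frame of tray between -0.15 and 0.15 m and x of tray_front in the frame of rail5 above 0 m and x of tray in the frame of rack below 0.03 m), for 0.2 s.
At the end, for the whole second after the job is handed in: Every rail present lies flat in a tray slot (middle under 31 mm above the tray's underside), within 0.3 rad of the slots' direction, tenon towards the red wall; the tray is within 8 mm of the stops with the catch down behind its wall (under 0.05 rad); all at rest (x of rail1_mid in the frame of tray between -0.04 and 0.02 m and y of rail1_mid in the frame of tray between -0.15 and 0.15 m and z of each of rail1_mid, rail2_mid, rail3_mid, rail4_mid, rail5_mid in the frame of tray below 0.031 m and angle between the x axis of each of rail1, rail2, rail3, rail4, rail5 and the x axis of tray, either way round below 0.3 rad and x of tray_front in the frame of rail1 above 0 m and x of rail2_mid in the frame of tray between -0.04 and 0.02 m and y of rail2_mid in the frame of tray between -0.15 and 0.15 m and x of tray_front in the frame of rail2 above 0 m and x of rail3_mid in the frame of tray between -0.04 and 0.02 m and y of rail3_mid in the frame of tray between -0.15 and 0.15 m and x of tray_front in the frame of rail3 above 0 m and x of rail4_mid in the frame of tray between -0.04 and 0.02 m and y of rail4_mid in the frame of tray between -0.15 and 0.15 m and x of tray_front in the frame of rail4 above 0 m and x of rail5_mid in the frame of tray between -0.04 and 0.02 m and y of rail5_mid in the frame of tray between -0.15 and 0.15 m and x of tray_front in the frame of rail5 above 0 m and linear speed of each of rail1, rail2, rail3, rail4, rail5, tray below 0.02 m/s and x of tray in the frame of rack above 0.037 m and value of joint catch below 0.05 rad); the robot touches nothing.
It fails at once if a rail is pried against the hold-down strip (over 20 N) (contact force between any of rail1, rail2, rail3, rail4, rail5 and strip above 20 N).
It fails at once if the tray is lifted more than 20 mm off the rack's floor (z of tray in the frame of rack above 0.032 m).
It fails at once if a bystander is moved by more than 30 mm (distance of any of glue, sander, tape from where it was at the start of the episode above 0.03 m).
Of rail1, rail2, rail3, rail4, rail5 only 3 to 5 are there at a start; the rules pass over those that are not, and their reading is None.
At some moment in a run one of rail1, rail2, rail3, rail4, rail5 may be knocked a few centimetres aside while the robot is not near it.
Once in a run the grip may slacken for a moment while it holds something.
It also fails if it takes over 210 s, if anything falls off the work surface, if the arm or the gripper's body presses on something with over 40 N, if the wrist force passes 120 N, or if a joint passes its speed limit or range.

## Working session

There is one attempt and no reset: what is moved stays moved. The work goes in short steps, Python scripts to look and compute and a tool call to move; the robot and the scene stay as the last step left them, time stands still between calls to the robot, and variables do not carry over. Pictures are saved under pics/ and viewed, at most 14 in all, crops included, and the job is handed in when it is done.

Besides the shell and the picture viewer there is one more tool, called after ">>>" by a JSON object that holds its "op" and its "data", one argument or row to a line. jog_arm: Moves the arm, as the interface text tells. Its arguments: {"type":"object","properties":{"targets":{"type":"array"}},"required":["targets"]}

```bash
mkdir -p pics
cat > h.py <<'E'
from plant import *
import numpy as np, cv2
from scipy.spatial.transform import Rotation as R
def save(n,img,crop=None,s=1):
    if crop: x0,y0,x1,y1=crop; img=img[y0:y1,x0:x1]
    cv2.imwrite('pics/'+n,cv2.cvtColor(cv2.resize(img,None,fx=s,fy=s,interpolation=cv2.INTER_CUBIC),cv2.COLOR_RGB2BGR))
def world(name,d,px):
    p=camera_params(name);f=200/np.tan(np.radians(p['fovy'])/2)
    Rm=cv2.Rodrigues(np.array(p['rvec'],float))[0];t=np.array(p['tvec'],float).ravel()
    out=[]
    for u,v in px:
        z=float(np.median(d[v-1:v+2,u-1:u+2])); c=np.array([(u-p['cx'])/f*z,(v-p['cy'])/f*z,z])
        out.append(Rm.T@(c-t))
    return np.array(out)
E
python3 - <<'E'
from h import *
s=state();print(s['time'],s['tool_pos'],s['tool_rot'])
for n in('top','scene'):
    i,d=grab_frame(n);np.savez('pics/'+n+'0.npz',i=i,d=d);save(n+'0.png',i,s=1.25);print(n,camera_params(n))
E
```

```text
0.0 [0.20802644 0.58870811 0.23003728] [-3.02111643e-04  1.69066137e-01  9.85604164e-01 -9.90882492e-04]
top {'fovy': 53.18359570889804, 'cx': 320.42116983488273, 'cy': 193.16639514236266, 'rvec': array([ 2.1607912 , -2.13332732,  0.18132783]), 'tvec': array([-0.01909079,  0.54014332,  1.36595776])}
scene {'fovy': 54.29904047825372, 'cx': 320.88871324692815, 'cy': 198.68762983904898, 'rvec': array([ 0.8623844 ,  2.56652   , -1.01364816]), 'tvec': array([ 0.43347055, -0.19784601,  1.38924335])}
```

View pics/top0.png

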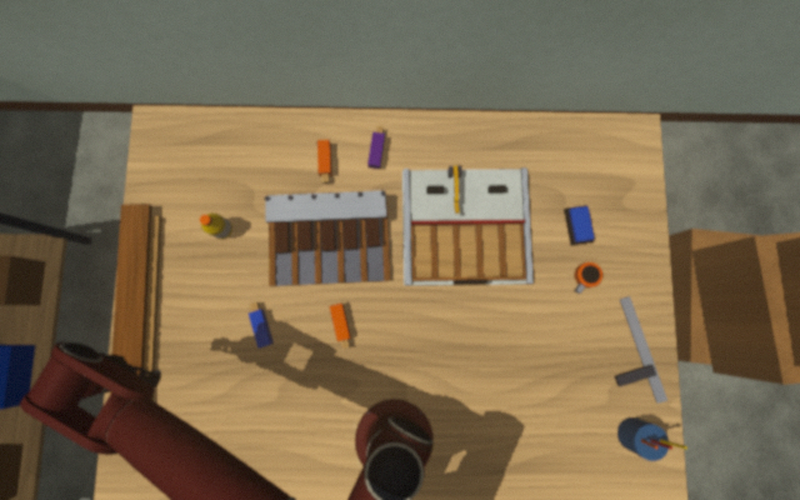

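View pics/scene0.png

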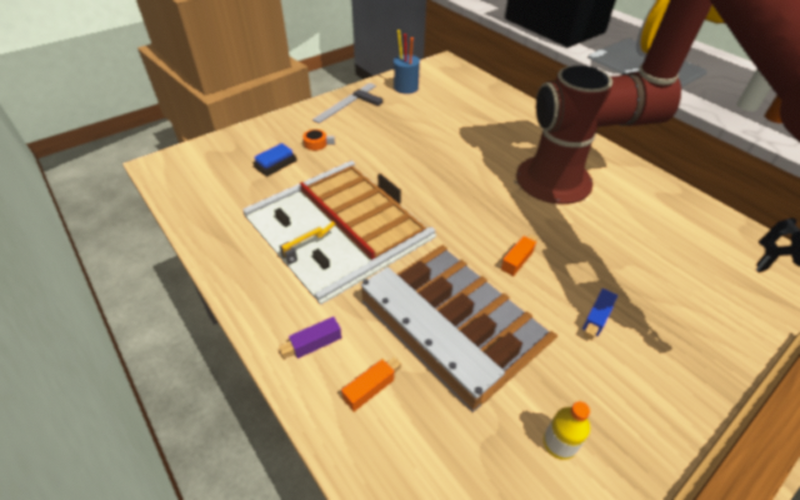

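The pictures show the jig around (325,238) and the tray around (467,245) in top0. There are five dark bodies in the jig bays. The look-alikes are orange, purple, orange and blue and lie outside the jig. I'll enlarge the jig and tray and measure them.

Run:
```python
from h import *
a=np.load('pics/top0.npz');i,d=a['i'],a['d']
save('c0.png',i,(205,125,435,235),3.4)
# jig/rack/tray points (orig px = view/1.25)
pts=[(x,y) for y in(180,190,205,220) for x in(225,239,253,266,279,293,306)]
W=world('top',d,pts);print(np.round(W,3).reshape(4,7,3))
```

```text
[[[0.581 0.323 0.052]
  [0.581 0.274 0.053]
  [0.588 0.23  0.023]
  [0.583 0.18  0.049]
  [0.584 0.134 0.052]
  [0.585 0.085 0.049]
  [0.591 0.04  0.02 ]]

 [[0.545 0.321 0.053]
  [0.546 0.273 0.05 ]
  [0.552 0.229 0.021]
  [0.548 0.179 0.05 ]
  [0.548 0.133 0.051]
  [0.55  0.084 0.046]
  [0.555 0.039 0.019]]

 [[0.498 0.328 0.011]
  [0.498 0.278 0.011]
  [0.498 0.227 0.02 ]
  [0.499 0.182 0.012]
  [0.5   0.135 0.009]
  [0.5   0.085 0.017]
  [0.501 0.039 0.014]]

 [[0.444 0.326 0.01 ]
  [0.444 0.275 0.015]
  [0.444 0.225 0.02 ]
  [0.446 0.18  0.011]
  [0.446 0.134 0.012]
  [0.447 0.084 0.017]
  [0.447 0.038 0.015]]]
```

View pics/c0.png

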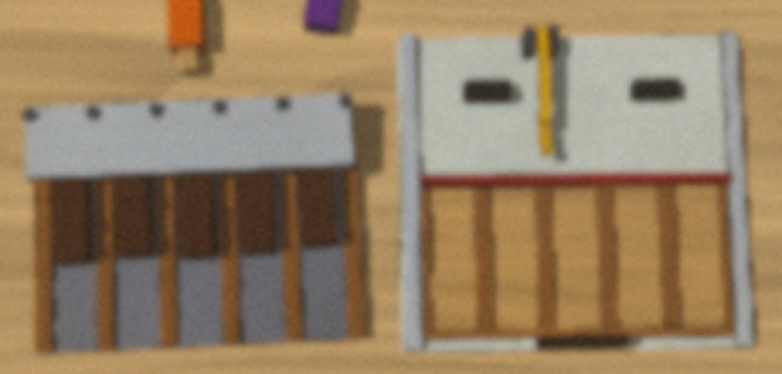

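Five dark rails fill all five bays. Their visible front ends are dark with no pale tenon, so all the tenons are under the strip, already pointing +x. The tray's red wall is also on the +x side, so no turning is needed. Next I'll measure the frames precisely.

```bash
cat > m.py <<'E'
from h import *
def cloud(name,i,d):
    p=camera_params(name);f=200/np.tan(np.radians(p['fovy'])/2)
    Rm=cv2.Rodrigues(np.array(p['rvec'],float))[0];t=np.array(p['tvec'],float).ravel()
    v,u=np.mgrid[:400,:640];c=np.stack([(u-p['cx'])/f*d,(v-p['cy'])/f*d,d],-1)-t
    return c@Rm
def rect(P):
    r=cv2.minAreaRect((P[:,:2]*1000).astype(np.float32));return np.round(cv2.boxPoints(r),0).tolist(),np.round(r[2],1)
def comps(m,W,minn=40):
    n,l,s,c=cv2.connectedComponentsWithStats(m.astype(np.uint8),connectivity=4)
    for k in range(1,n):
        if s[k,4]>=minn: yield l==k
E
python3 - <<'E'
from m import *
a=np.load('pics/top0.npz');i,d=a['i'],a['d'];W=cloud('top',i,d);h=cv2.cvtColor(i,cv2.COLOR_RGB2HSV).astype(int)
X,Y,Z=W[...,0],W[...,1],W[...,2]
rg=(X>.38)&(X<.75)&(Y>0)&(Y<.4)
for nm,m in(('strip',rg&(Z>.061)),('rail',rg&(Z>.038)&(Z<.06)&(X<.615)&(h[...,2]<115))):
    for c in comps(m,W): print(nm,c.sum(),rect(W[c]),W[c].mean(0).round(3))
rg=(X>.38)&(X<.8)&(Y<.02)&(Y>-.4)
red=rg&(i[...,0]>90)&(i[...,1]<75)&(i[...,2]<75)
for c in comps(red,W,20): print('wall',c.sum(),rect(W[c]),W[c].mean(0).round(3))
blk=rg&(h[...,2]<70)
for c in comps(blk,W,12): print('blk',c.sum(),rect(W[c]),W[c].mean(0).round(3))
wh=rg&(h[...,1]<60)&(h[...,2]>130)&(Z<.04)
for c in comps(wh,W): print('rack',c.sum(),rect(W[c]),W[c].mean(0).round(3))
E
```

```text
strip 2031 ([[587.0, 365.0], [605.0, 29.0], [682.0, 34.0], [663.0, 370.0]], np.float64(3.2)) [0.633 0.2   0.068]
rail 238 ([[525.0, 83.0], [527.0, 47.0], [607.0, 52.0], [605.0, 87.0]], np.float64(3.1)) [0.566 0.067 0.051]
rail 256 ([[517.0, 146.0], [519.0, 110.0], [604.0, 116.0], [602.0, 152.0]], np.float64(3.7)) [0.559 0.131 0.051]
rail 249 ([[512.0, 276.0], [513.0, 238.0], [596.0, 241.0], [594.0, 279.0]], np.float64(2.2)) [0.554 0.258 0.051]
rail 265 ([[512.0, 209.0], [513.0, 173.0], [598.0, 176.0], [597.0, 212.0]], np.float64(1.9)) [0.554 0.193 0.051]
rail 270 ([[503.0, 337.0], [506.0, 301.0], [594.0, 308.0], [591.0, 343.0]], np.float64(4.3)) [0.547 0.321 0.051]
wall 255 ([[590.0, -42.0], [595.0, -359.0], [604.0, -359.0], [600.0, -42.0]], np.float64(0.9)) [ 0.597 -0.19   0.042]
blk 54 ([[690.0, -312.0], [707.0, -312.0], [707.0, -268.0], [690.0, -268.0]], np.float64(89.5)) [ 0.698 -0.289  0.039]
blk 50 ([[686.0, -131.0], [701.0, -131.0], [701.0, -88.0], [687.0, -88.0]], np.float64(89.2)) [ 0.694 -0.11   0.04 ]
blk 59 ([[425.0, -163.0], [426.0, -246.0], [433.0, -246.0], [432.0, -163.0]], np.float64(1.0)) [ 0.429 -0.206  0.063]
rack 4175 ([[419.0, -23.0], [429.0, -395.0], [777.0, -385.0], [766.0, -13.0]], np.float64(1.6)) [ 0.653 -0.201  0.014]
```

```bash
cat > go.py <<'E'
from h import *
import sys
def go(x,y,z,yaw=2.2):
    s=state();q=s['tool_rot'];Rm=R.from_quat([q[1],q[2],q[3],q[0]]);T=R.from_matrix([[-np.cos(np.radians(yaw)),-np.sin(np.radians(yaw)),0],[-np.sin(np.radians(yaw)),np.cos(np.radians(yaw)),0],[0,0,-1]])
    sh=Rm.inv().apply(np.array([x,y,z])-s['tool_pos'])/.025;tu=np.degrees((Rm.inv()*T).as_rotvec())/8
    print((x,y,z),sh.round(2).tolist(),tu.round(2).tolist())
s=state();print('t',s['time'],'pos',np.round(s['tool_pos'],4),'w',round(s['gripper_width'],3),'g',round(s['grasp_force'],1),'F',np.round(s['contact_force'],1))
if __name__=='__main__':
    for a in sys.argv[1:]: go(*map(float,a.split(',')))
E
python3 go.py .571,.067,.15 .571,.067,.025
```

```text
t 0.1 pos [0.208  0.5888 0.2301] w 1.0 g 0.0 F [-0.8 -0.3  0.2]
(0.571, 0.067, 0.15) [-20.64, -14.83, 3.23] [-0.01, -0.0, -2.71]
(0.571, 0.067, 0.025) [-20.65, -14.82, 8.23] [-0.01, -0.0, -2.71]
```

>>> {"op": "jog_arm", "data": {
  "targets": [
    [[-10, -7.4, 1], [0, 0, -1.4], 60],
    [[-20.65, -14.8, 1], [0, 0, -2.7], 60],
    [[-20.65, -14.8, 1], [0, 0, -2.71], 60],
    [[-20.65, -14.8, 1], [0, 0, -2.71], 60],
    [[-20.65, -14.8, 1], [0, 0, -2.71], 60],
    [[-20.65, -14.8, 1], [0, 0, -2.71], 60],
    [[-20.65, -14.8, 1], [0, 0, -2.71], 60],
    [[-20.65, -14.8, 1], [0, 0, -2.71], 60]
  ]
}}

```text
time: 1.1
tool_pos: [0.4922, 0.181, 0.2108]
tool_rot: [-0.0, -0.019, 1.0, 0.0]
contact_force: [0.7, 0.8, -0.6]
gripper_width: 0.598
grasp_force: 0.0
```

```bash
python3 go.py .571,.067,.13 .571,.067,.026
python3 - <<'E'
from h import *
i,d=grab_frame('wrist');save('w1.png',i,s=1.25)
E
```

```text
t 1.1 pos [0.4922 0.181  0.2108] w 0.598 g 0.0 F [ 0.7  0.8 -0.6]
(0.571, 0.067, 0.13) [-2.97, -4.68, 3.23] [0.0, -0.0, 0.0]
(0.571, 0.067, 0.026) [-2.98, -4.68, 7.39] [0.0, -0.0, 0.0]
```

View pics/w1.png

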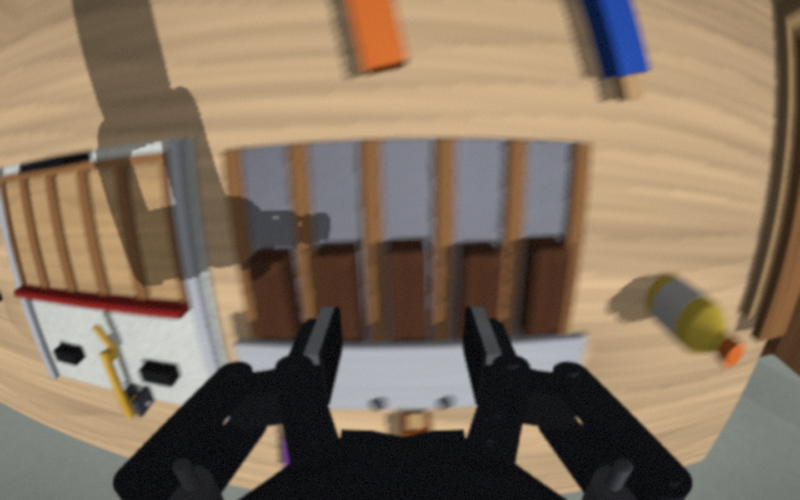

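The wrist view shows five dark rails at (270,290), (337,288), (405,288), (480,285) and (545,285), with plain ends towards the robot. Now the rightmost bay: approach and descend.

>>> {"op": "jog_arm", "data": {
  "targets": [
    [[-2.97, -4.68, 3.2], [0, 0, 0], 60],
    [[-2.97, -4.68, 3.2], [0, 0, 0], 60],
    [[-2.97, -4.68, 3.2], [0, 0, 0], 60],
    [[-2.97, -4.68, 5.2], [0, 0, 0], 60],
    [[-2.97, -4.68, 6.4], [0, 0, 0], 60],
    [[-2.97, -4.68, 7.0], [0, 0, 0], 60],
    [[-2.97, -4.68, 7.3], [0, 0, 0], 60],
    [[-2.97, -4.68, 7.3], [0, 0, 0], 60]
  ]
}}

```text
time: 2.15
tool_pos: [0.5707, 0.0691, 0.0293]
tool_rot: [0.0, -0.019, 1.0, -0.0]
contact_force: [-0.9, -0.5, 0.1]
gripper_width: 0.598
grasp_force: 0.0
```

```bash
python3 go.py
python3 - <<'E'
from m import *
i,d=grab_frame('top');W=cloud('top',i,d)
save('t1.png',i,(205,125,435,235),3)
E
```

```text
t 2.15 pos [0.5707 0.0691 0.0293] w 0.598 g 0.0 F [-0.9 -0.5  0.1]
```

View pics/t1.png

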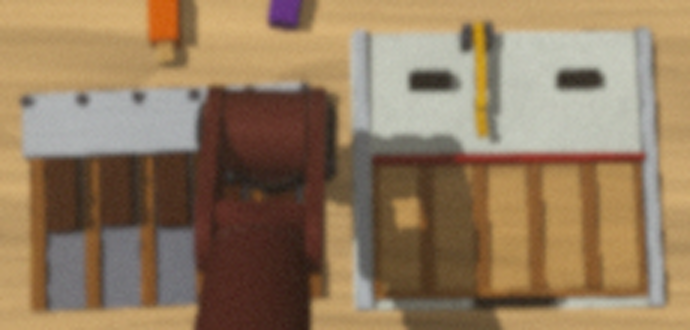

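The arm hides the grasp, at about (260,200) in that crop, but there was no contact force. Closing now.

>>> {"op": "jog_arm", "data": {
  "targets": [
    [[0, 0, 0], [0, 0, 0], 20],
    [[0, 0, 0], [0, 0, 0], 20],
    [[0, 0, 0], [0, 0, 0], 20],
    [[0, 0, 0], [0, 0, 0], 20],
    [[0, 0, 0], [0, 0, 0], 20]
  ]
}}

```text
time: 2.82
tool_pos: [0.5718, 0.0689, 0.0306]
tool_rot: [0.002, -0.019, 1.0, 0.0]
contact_force: [-1.0, -0.2, 6.8]
gripper_width: 0.408
grasp_force: 62.2
```

>>> {"op": "jog_arm", "data": {
  "targets": [
    [[0.5, 0, 0], [0, 0, 0], 20],
    [[1.2, 0.02, 0], [0, 0, 0], 20],
    [[2.0, 0.03, 0], [0, 0, 0], 20],
    [[2.7, 0.04, 0], [0, 0, 0], 20],
    [[3.2, 0.05, 0], [0, 0, 0], 20],
    [[3.2, 0.05, 0], [0, 0, 0], 20],
    [[3.2, 0.05, -1], [0, 0, 0], 20],
    [[3.2, 0.05, -2], [0, 0, 0], 20]
  ]
}}

```text
time: 3.82
tool_pos: [0.488, 0.067, 0.0776]
tool_rot: [-0.002, -0.019, 1.0, 0.0]
contact_force: [0.8, -0.0, -1.9]
gripper_width: 0.41
grasp_force: 61.3
```

```bash
python3 go.py .500,-.3325,.13 .500,-.3325,.037
```

```text
t 3.825 pos [0.488  0.067  0.0776] w 0.41 g 61.3 F [ 0.8 -0.  -1.9]
(0.5, -0.3325, 0.13) [0.14, -15.99, -2.1] [0.0, -0.03, 0.0]
(0.5, -0.3325, 0.037) [0.13, -15.99, 1.62] [0.0, -0.03, 0.0]
```

>>> {"op": "jog_arm", "data": {
  "targets": [
    [[0.14, -1, -2], [0, 0, 0], 20],
    [[0.14, -3, -2], [0, 0, 0], 20],
    [[0.14, -5.3, -2], [0, 0, 0], 20],
    [[0.14, -7.6, -2], [0, 0, 0], 20],
    [[0.14, -9.9, -2], [0, 0, 0], 20],
    [[0.14, -12.2, -2], [0, 0, 0], 20],
    [[0.14, -14.5, -2], [0, 0, 0], 20],
    [[0.14, -16, -2], [0, 0, 0], 20]
  ]
}}

```text
time: 4.82
tool_pos: [0.5005, -0.3343, 0.1272]
tool_rot: [-0.001, -0.018, 1.0, 0.001]
contact_force: [0.7, 0.5, -2.2]
gripper_width: 0.407
grasp_force: 61.3
```

```bash
python3 go.py .500,-.3325,.037
```

```text
t 4.825 pos [ 0.5005 -0.3343  0.1272] w 0.407 g 61.3 F [ 0.7  0.5 -2.2]
(0.5, -0.3325, 0.037) [0.01, 0.07, 3.61] [0.01, -0.02, -0.01]
```

>>> {"op": "jog_arm", "data": {
  "targets": [
    [[0.01, 0.07, 1], [0, 0, 0], 20],
    [[0.01, 0.07, 2.2], [0, 0, 0], 20],
    [[0.01, 0.07, 3], [0, 0, 0], 20],
    [[0.01, 0.07, 3.5], [0, 0, 0], 20],
    [[0.01, 0.07, 3.62], [0, 0, 0], 20],
    [[0.01, 0.07, 3.62], [0, 0, 0], 20]
  ]
}}

```text
time: 5.58
tool_pos: [0.502, -0.3312, 0.0382]
tool_rot: [0.0, -0.019, 1.0, -0.0]
contact_force: [-0.2, -2.0, -1.6]
gripper_width: 0.41
grasp_force: 61.2
```

>>> {"op": "jog_arm", "data": {
  "targets": [
    [[0, 0, 0.06], [0, 0, 0], 20],
    [[0, 0, 0.06], [0, 0, 0], 60],
    [[0, 0, 0.06], [0, 0, 0], 60],
    [[0, 0, -0.4], [0, 0, 0], 60],
    [[0, 0, -2], [0, 0, 0], 60],
    [[0, 0, -4], [0, 0, 0], 60]
  ]
}}

```text
time: 6.32
tool_pos: [0.5013, -0.3305, 0.1389]
tool_rot: [-0.001, -0.019, 1.0, 0.001]
contact_force: [0.9, -0.5, 0.6]
gripper_width: 0.601
grasp_force: 0.0
```

```bash
python3 go.py .563,.131,.14 .563,.131,.028
python3 - <<'E'
from m import *
i,d=grab_frame('wrist');save('w2.png',i,s=1.0)
i,d=grab_frame('top');np.savez('pics/top1.npz',i=i,d=d)
E
```

```text
t 6.325 pos [ 0.5013 -0.3305  0.1389] w 0.601 g 0.0 F [ 0.9 -0.5  0.6]
(0.563, 0.131, 0.14) [-3.18, 18.35, -0.02] [0.01, -0.01, 0.0]
(0.563, 0.131, 0.028) [-3.19, 18.34, 4.46] [0.01, -0.01, 0.0]
```

View pics/w2.png

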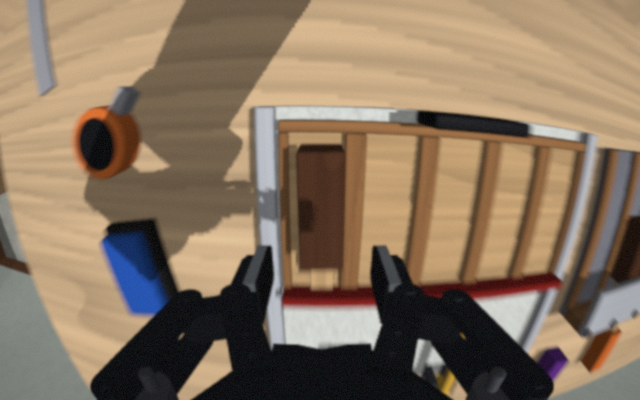

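The rail (320,205) lies in the outer slot with its pale tenon towards the red wall. It's a bit towards the inner rib, so I'll check its height from the top camera once the arm is clear. Now bay B.

>>> {"op": "jog_arm", "data": {
  "targets": [
    [[-0.4, 2.3, -0.5], [0, 0, 0], 60],
    [[-0.8, 4.6, -0.5], [0, 0, 0], 60],
    [[-1.2, 7, -0.5], [0, 0, 0], 60],
    [[-1.6, 9.4, -0.5], [0, 0, 0], 60],
    [[-2, 11.8, -0.5], [0, 0, 0], 60],
    [[-2.4, 14.2, -0.5], [0, 0, 0], 60],
    [[-2.8, 16.6, -0.5], [0, 0, 0], 60],
    [[-3.18, 18.35, 0], [0, 0, 0], 60]
  ]
}}

```text
time: 7.42
tool_pos: [0.5646, 0.1331, 0.14]
tool_rot: [0.002, -0.02, 1.0, 0.0]
contact_force: [-0.6, 0.5, 0.5]
gripper_width: 0.6
grasp_force: 0.0
```

```bash
python3 go.py .563,.131,.028
cat > rails.py <<'E'
from m import *
i,d=grab_frame('top');W=cloud('top',i,d);X,Y,Z=W[...,0],W[...,1],W[...,2];v=i.max(-1)
for m in [(X>.38)&(X<.615)&(Y>-.42)&(Y<.4)&(Z>.037)&(Z<.07)&(v<115)]:
    for c in comps(m,W,60):
        P=W[c];print('rail',c.sum(),rect(P),P.mean(0).round(3),'zsd',P[:,2].std().round(4))
E
python3 rails.py
```

```text
t 7.425 pos [0.5646 0.1331 0.14  ] w 0.6 g 0.0 F [-0.6  0.5  0.5]
(0.563, 0.131, 0.028) [0.08, -0.08, 4.48] [0.0, 0.03, 0.01]
rail 118 ([[512.0, 275.0], [513.0, 257.0], [594.0, 261.0], [593.0, 279.0]], np.float64(3.1)) [0.555 0.268 0.052] zsd 0.0039
rail 280 ([[504.0, 339.0], [505.0, 301.0], [593.0, 304.0], [592.0, 342.0]], np.float64(2.0)) [0.548 0.321 0.051] zsd 0.0042
rail 85 ([[591.0, -42.0], [592.0, -142.0], [600.0, -142.0], [599.0, -42.0]], np.float64(0.5)) [ 0.595 -0.09   0.044] zsd 0.0033
rail 127 ([[532.0, 210.0], [535.0, 174.0], [580.0, 178.0], [577.0, 214.0]], np.float64(5.1)) [0.553 0.194 0.051] zsd 0.0031
rail 77 ([[537.0, 147.0], [541.0, 117.0], [574.0, 122.0], [570.0, 151.0]], np.float64(8.0)) [0.554 0.133 0.051] zsd 0.0029
rail 326 ([[458.0, -312.0], [459.0, -350.0], [558.0, -347.0], [557.0, -310.0]], np.float64(1.4)) [ 0.507 -0.329  0.056] zsd 0.0044
rail 96 ([[422.0, -162.0], [423.0, -250.0], [434.0, -250.0], [432.0, -162.0]], np.float64(1.2)) [ 0.428 -0.203  0.061] zsd 0.0053
```

The first rail is at (.508, −.330) with its top near 57 mm, so it is flat. Descend and grip B.

>>> {"op": "jog_arm", "data": {
  "targets": [
    [[0.06, -0.08, 1.8], [0, 0, 0], 60],
    [[0.06, -0.08, 3.4], [0, 0, 0], 60],
    [[0.06, -0.08, 4.2], [0, 0, 0], 60],
    [[0.06, -0.08, 4.48], [0, 0, 0], 60],
    [[0.06, -0.08, 4.48], [0, 0, 0], 20],
    [[0.06, -0.08, 4.48], [0, 0, 0], 20],
    [[0.06, -0.08, 4.48], [0, 0, 0], 20],
    [[0.06, -0.08, 4.48], [0, 0, 0], 20]
  ]
}}

```text
time: 8.48
tool_pos: [0.5629, 0.1283, 0.0272]
tool_rot: [0.001, -0.019, 1.0, 0.0]
contact_force: [-0.8, -0.5, 2.7]
gripper_width: 0.407
grasp_force: 61.6
```

>>> {"op": "jog_arm", "data": {
  "targets": [
    [[0.5, 0, 0], [0, 0, 0], 20],
    [[1.2, 0.02, 0], [0, 0, 0], 20],
    [[2.0, 0.03, 0], [0, 0, 0], 20],
    [[2.7, 0.04, 0], [0, 0, 0], 20],
    [[3.2, 0.05, 0], [0, 0, 0], 20],
    [[3.2, 0.05, 0], [0, 0, 0], 20],
    [[3.2, 0.05, -1.5], [0, 0, 0], 20],
    [[3.2, 0.05, -3.5], [0, 0, 0], 20]
  ]
}}

```text
time: 9.48
tool_pos: [0.4795, 0.1263, 0.1121]
tool_rot: [-0.003, -0.019, 1.0, -0.0]
contact_force: [0.4, 0.6, -1.5]
gripper_width: 0.41
grasp_force: 61.3
```

```bash
python3 go.py .499,-.2685,.13 .499,-.2685,.037
```

```text
t 9.475 pos [0.4795 0.1263 0.1121] w 0.41 g 61.3 F [ 0.4  0.6 -1.5]
(0.499, -0.2685, 0.13) [-0.17, -15.81, -0.71] [-0.0, -0.04, 0.0]
(0.499, -0.2685, 0.037) [-0.19, -15.81, 3.01] [-0.0, -0.04, 0.0]
```

>>> {"op": "jog_arm", "data": {
  "targets": [
    [[-0.18, -2, -0.8], [0, 0, 0], 20],
    [[-0.18, -4.3, -0.8], [0, 0, 0], 20],
    [[-0.18, -6.6, -0.8], [0, 0, 0], 20],
    [[-0.18, -8.9, -0.8], [0, 0, 0], 20],
    [[-0.18, -11.2, -0.8], [0, 0, 0], 20],
    [[-0.18, -13.5, -0.8], [0, 0, 0], 20],
    [[-0.18, -15.8, -0.8], [0, 0, 0], 20],
    [[-0.18, -15.8, -0.8], [0, 0, 0], 20]
  ]
}}

```text
time: 10.48
tool_pos: [0.5009, -0.2709, 0.1329]
tool_rot: [-0.001, -0.017, 1.0, 0.0]
contact_force: [-0.0, 1.4, -2.1]
gripper_width: 0.408
grasp_force: 61.4
```

```bash
python3 go.py .499,-.2685,.035
```

```text
t 10.475 pos [ 0.5009 -0.2709  0.1329] w 0.408 g 61.4 F [-0.   1.4 -2.1]
(0.499, -0.2685, 0.035) [0.07, 0.09, 3.92] [0.0, -0.01, -0.03]
```

>>> {"op": "jog_arm", "data": {
  "targets": [
    [[0.06, 0.05, 2], [0, 0, 0], 20],
    [[0.06, 0.05, 3.3], [0, 0, 0], 20],
    [[0.06, 0.05, 3.8], [0, 0, 0], 20],
    [[0.06, 0.05, 3.95], [0, 0, 0], 20],
    [[0.06, 0.05, 3.95], [0, 0, 0], 60],
    [[0.06, 0.05, 3.95], [0, 0, 0], 60],
    [[0.06, 0.05, 3.2], [0, 0, 0], 60],
    [[0.06, 0.05, 1], [0, 0, 0], 60]
  ]
}}

```text
time: 11.48
tool_pos: [0.4984, -0.2653, 0.1071]
tool_rot: [-0.003, -0.019, 1.0, 0.002]
contact_force: [0.4, -1.2, 1.0]
gripper_width: 0.598
grasp_force: 0.0
```

```bash
python3 go.py .5575,.193,.14 .5575,.193,.028
```

```text
t 11.475 pos [ 0.4984 -0.2653  0.1071] w 0.598 g 0.0 F [ 0.4 -1.2  1. ]
(0.5575, 0.193, 0.14) [-3.06, 18.23, -1.25] [0.03, -0.04, 0.0]
(0.5575, 0.193, 0.028) [-3.09, 18.21, 3.23] [0.03, -0.04, 0.0]
```

>>> {"op": "jog_arm", "data": {
  "targets": [
    [[-0.2, 2.3, -1.3], [0, 0, 0], 60],
    [[-0.7, 4.6, -1.3], [0, 0, 0], 60],
    [[-1.2, 7, -1.3], [0, 0, 0], 60],
    [[-1.6, 9.4, -1.3], [0, 0, 0], 60],
    [[-2, 11.8, -1.3], [0, 0, 0], 60],
    [[-2.4, 14.2, -1.3], [0, 0, 0], 60],
    [[-2.8, 16.6, -1.3], [0, 0, 0], 60],
    [[-3.06, 18.23, -1.2], [0, 0, 0], 60]
  ]
}}

```text
time: 12.48
tool_pos: [0.5599, 0.1943, 0.1409]
tool_rot: [0.001, -0.02, 1.0, 0.0]
contact_force: [-0.3, -0.2, 0.4]
gripper_width: 0.596
grasp_force: 0.0
```

```bash
python3 go.py .5575,.193,.028;python3 rails.py
```

```text
t 12.475 pos [0.5599 0.1943 0.1409] w 0.596 g 0.0 F [-0.3 -0.2  0.4]
(0.5575, 0.193, 0.028) [0.11, -0.05, 4.52] [0.0, 0.02, 0.01]
rail 117 ([[528.0, 276.0], [529.0, 239.0], [572.0, 241.0], [570.0, 278.0]], np.float64(2.6)) [0.548 0.259 0.051] zsd 0.0033
rail 318 ([[457.0, -248.0], [458.0, -285.0], [557.0, -283.0], [557.0, -246.0]], np.float64(1.2)) [ 0.507 -0.264  0.057] zsd 0.0045
rail 324 ([[457.0, -315.0], [459.0, -352.0], [559.0, -347.0], [557.0, -309.0]], np.float64(3.2)) [ 0.508 -0.328  0.056] zsd 0.0047
rail 100 ([[421.0, -162.0], [423.0, -250.0], [434.0, -249.0], [432.0, -161.0]], np.float64(1.4)) [ 0.428 -0.203  0.061] zsd 0.0056
```

>>> {"op": "jog_arm", "data": {
  "targets": [
    [[0.08, -0.06, 1.8], [0, 0, 0], 60],
    [[0.08, -0.06, 3.4], [0, 0, 0], 60],
    [[0.08, -0.06, 4.2], [0, 0, 0], 60],
    [[0.08, -0.06, 4.5], [0, 0, 0], 60],
    [[0.08, -0.06, 4.5], [0, 0, 0], 20],
    [[0.08, -0.06, 4.5], [0, 0, 0], 20],
    [[0.08, -0.06, 4.5], [0, 0, 0], 20],
    [[0.08, -0.06, 4.5], [0, 0, 0], 20]
  ]
}}

```text
time: 13.52
tool_pos: [0.5581, 0.19, 0.0273]
tool_rot: [0.001, -0.019, 1.0, 0.0]
contact_force: [0.1, -0.5, 2.4]
gripper_width: 0.404
grasp_force: 61.2
```

>>> {"op": "jog_arm", "data": {
  "targets": [
    [[0.5, 0, 0], [0, 0, 0], 20],
    [[1.2, 0.02, 0], [0, 0, 0], 20],
    [[2.0, 0.03, 0], [0, 0, 0], 20],
    [[2.7, 0.04, 0], [0, 0, 0], 20],
    [[3.2, 0.05, 0], [0, 0, 0], 20],
    [[3.2, 0.05, 0], [0, 0, 0], 20],
    [[3.2, 0.05, -1.5], [0, 0, 0], 20],
    [[3.2, 0.05, -3.5], [0, 0, 0], 20]
  ]
}}

```text
time: 14.52
tool_pos: [0.4744, 0.1875, 0.1117]
tool_rot: [-0.003, -0.019, 1.0, -0.001]
contact_force: [1.1, 0.4, -0.9]
gripper_width: 0.41
grasp_force: 60.8
```

```bash
python3 go.py .499,-.2035,.13
```

```text
t 14.525 pos [0.4744 0.1875 0.1117] w 0.41 g 60.8 F [ 1.1  0.4 -0.9]
(0.499, -0.2035, 0.13) [-0.38, -15.67, -0.72] [-0.01, -0.05, 0.0]
```

>>> {"op": "jog_arm", "data": {
  "targets": [
    [[-0.3, -2, -0.8], [0, 0, 0], 20],
    [[-0.38, -4.3, -0.8], [0, 0, 0], 20],
    [[-0.38, -6.6, -0.8], [0, 0, 0], 20],
    [[-0.38, -8.9, -0.8], [0, 0, 0], 20],
    [[-0.38, -11.2, -0.8], [0, 0, 0], 20],
    [[-0.38, -13.5, -0.8], [0, 0, 0], 20],
    [[-0.38, -15.7, -0.8], [0, 0, 0], 20],
    [[-0.38, -15.7, -0.8], [0, 0, 0], 20]
  ]
}}

```text
time: 15.52
tool_pos: [0.5008, -0.2063, 0.1327]
tool_rot: [-0.001, -0.017, 1.0, 0.0]
contact_force: [0.5, 0.4, -2.1]
gripper_width: 0.405
grasp_force: 60.9
```

```bash
python3 go.py .499,-.205,.034
```

```text
t 15.525 pos [ 0.5008 -0.2063  0.1327] w 0.405 g 60.9 F [ 0.5  0.4 -2.1]
(0.499, -0.205, 0.034) [0.06, 0.05, 3.95] [0.01, -0.01, -0.03]
```

>>> {"op": "jog_arm", "data": {
  "targets": [
    [[0.06, 0, 2], [0, 0, 0], 20],
    [[0.06, 0, 3.3], [0, 0, 0], 20],
    [[0.06, 0, 3.8], [0, 0, 0], 20],
    [[0.06, 0, 3.95], [0, 0, 0], 20],
    [[0.06, 0, 3.95], [0, 0, 0], 60],
    [[0.06, 0, 3.95], [0, 0, 0], 60],
    [[0.06, 0, 3.2], [0, 0, 0], 60],
    [[0.06, 0, 1], [0, 0, 0], 60]
  ]
}}

```text
time: 16.52
tool_pos: [0.4986, -0.2028, 0.108]
tool_rot: [-0.002, -0.019, 1.0, 0.001]
contact_force: [1.2, -0.6, 0.3]
gripper_width: 0.602
grasp_force: 0.0
```

```bash
python3 go.py .5575,.259,.14; python3 rails.py
```

```text
t 16.525 pos [ 0.4986 -0.2028  0.108 ] w 0.602 g 0.0 F [ 1.2 -0.6  0.3]
(0.5575, 0.259, 0.14) [-3.06, 18.37, -1.24] [0.02, -0.03, 0.0]
rail 262 ([[512.0, 277.0], [513.0, 227.0], [596.0, 228.0], [596.0, 278.0]], np.float64(0.4)) [0.556 0.258 0.052] zsd 0.004
rail 279 ([[504.0, 338.0], [506.0, 301.0], [591.0, 305.0], [589.0, 342.0]], np.float64(2.9)) [0.548 0.321 0.051] zsd 0.0043
rail 92 ([[458.0, -315.0], [459.0, -349.0], [504.0, -349.0], [504.0, -315.0]], np.float64(0.3)) [ 0.475 -0.336  0.057] zsd 0.0032
rail 87 ([[450.0, -266.0], [485.0, -284.0], [499.0, -257.0], [464.0, -239.0]], np.float64(62.2)) [ 0.474 -0.263  0.056] zsd 0.0043
```

D and E are unmoved. On to D.

>>> {"op": "jog_arm", "data": {
  "targets": [
    [[-0.2, 2.3, -1.3], [0, 0, 0], 60],
    [[-0.7, 4.6, -1.3], [0, 0, 0], 60],
    [[-1.2, 7, -1.3], [0, 0, 0], 60],
    [[-1.6, 9.4, -1.3], [0, 0, 0], 60],
    [[-2, 11.8, -1.3], [0, 0, 0], 60],
    [[-2.4, 14.2, -1.3], [0, 0, 0], 60],
    [[-2.8, 16.6, -1.3], [0, 0, 0], 60],
    [[-3.04, 18.35, -1.2], [0, 0, 0], 60]
  ]
}}

```text
time: 17.58
tool_pos: [0.5598, 0.2605, 0.1415]
tool_rot: [0.002, -0.02, 1.0, 0.001]
contact_force: [-0.1, 0.6, 0.4]
gripper_width: 0.6
grasp_force: 0.0
```

```bash
python3 go.py .5575,.259,.028;python3 rails.py
```

```text
t 17.575 pos [0.5598 0.2605 0.1415] w 0.6 g 0.0 F [-0.1  0.6  0.4]
(0.5575, 0.259, 0.028) [0.11, -0.06, 4.54] [0.01, 0.03, 0.01]
rail 135 ([[597.0, 192.0], [605.0, 32.0], [617.0, 33.0], [609.0, 193.0]], np.float64(2.8)) [0.607 0.107 0.066] zsd 0.0032
rail 82 ([[531.0, 340.0], [532.0, 303.0], [570.0, 304.0], [569.0, 341.0]], np.float64(1.4)) [0.55  0.325 0.051] zsd 0.0038
rail 313 ([[456.0, -186.0], [457.0, -222.0], [556.0, -219.0], [555.0, -183.0]], np.float64(1.7)) [ 0.505 -0.201  0.056] zsd 0.0041
rail 317 ([[457.0, -248.0], [458.0, -285.0], [557.0, -282.0], [556.0, -246.0]], np.float64(1.2)) [ 0.506 -0.264  0.056] zsd 0.0047
rail 320 ([[458.0, -313.0], [459.0, -350.0], [558.0, -347.0], [557.0, -309.0]], np.float64(2.0)) [ 0.507 -0.329  0.056] zsd 0.0045
rail 97 ([[422.0, -162.0], [423.0, -250.0], [433.0, -249.0], [432.0, -162.0]], np.float64(0.9)) [ 0.428 -0.203  0.061] zsd 0.0057
```

>>> {"op": "jog_arm", "data": {
  "targets": [
    [[0.08, -0.06, 1.8], [0, 0, 0], 60],
    [[0.08, -0.06, 3.4], [0, 0, 0], 60],
    [[0.08, -0.06, 4.2], [0, 0, 0], 60],
    [[0.08, -0.06, 4.5], [0, 0, 0], 60],
    [[0.08, -0.06, 4.5], [0, 0, 0], 20],
    [[0.08, -0.06, 4.5], [0, 0, 0], 20],
    [[0.08, -0.06, 4.5], [0, 0, 0], 20],
    [[0.08, -0.06, 4.5], [0, 0, 0], 20]
  ]
}}

```text
time: 18.62
tool_pos: [0.5577, 0.2562, 0.0275]
tool_rot: [0.001, -0.019, 1.0, 0.0]
contact_force: [-1.4, -0.9, 2.0]
gripper_width: 0.407
grasp_force: 62.1
```

>>> {"op": "jog_arm", "data": {
  "targets": [
    [[0.5, 0, 0], [0, 0, 0], 20],
    [[1.2, 0.02, 0], [0, 0, 0], 20],
    [[2.0, 0.03, 0], [0, 0, 0], 20],
    [[2.7, 0.04, 0], [0, 0, 0], 20],
    [[3.2, 0.05, 0], [0, 0, 0], 20],
    [[3.2, 0.05, 0], [0, 0, 0], 20],
    [[3.2, 0.05, -1.5], [0, 0, 0], 20],
    [[3.2, 0.05, -3.5], [0, 0, 0], 20]
  ]
}}

```text
time: 19.62
tool_pos: [0.4736, 0.2532, 0.1114]
tool_rot: [-0.004, -0.019, 1.0, -0.001]
contact_force: [0.3, -0.4, -1.2]
gripper_width: 0.408
grasp_force: 61.5
```

```bash
python3 go.py .499,-.140,.13
```

```text
t 19.625 pos [0.4736 0.2532 0.1114] w 0.408 g 61.5 F [ 0.3 -0.4 -1.2]
(0.499, -0.14, 0.13) [-0.4, -15.76, -0.71] [-0.01, -0.05, 0.0]
```

>>> {"op": "jog_arm", "data": {
  "targets": [
    [[-0.3, -2, -0.8], [0, 0, 0], 20],
    [[-0.38, -4.3, -0.8], [0, 0, 0], 20],
    [[-0.38, -6.6, -0.8], [0, 0, 0], 20],
    [[-0.38, -8.9, -0.8], [0, 0, 0], 20],
    [[-0.38, -11.2, -0.8], [0, 0, 0], 20],
    [[-0.38, -13.5, -0.8], [0, 0, 0], 20],
    [[-0.38, -15.75, -0.8], [0, 0, 0], 20],
    [[-0.38, -15.75, -0.8], [0, 0, 0], 20]
  ]
}}

```text
time: 20.62
tool_pos: [0.5001, -0.1414, 0.1325]
tool_rot: [-0.001, -0.017, 1.0, 0.0]
contact_force: [0.6, 0.8, -1.2]
gripper_width: 0.404
grasp_force: 61.7
```

```bash
python3 go.py .499,-.140,.034
```

```text
t 20.625 pos [ 0.5001 -0.1414  0.1325] w 0.404 g 61.7 F [ 0.6  0.8 -1.2]
(0.499, -0.14, 0.034) [0.03, 0.06, 3.94] [0.01, -0.02, -0.04]
```

>>> {"op": "jog_arm", "data": {
  "targets": [
    [[0.05, 0, 2], [0, 0, 0], 20],
    [[0.05, 0, 3.3], [0, 0, 0], 20],
    [[0.05, 0, 3.8], [0, 0, 0], 20],
    [[0.05, 0, 3.95], [0, 0, 0], 20],
    [[0.05, 0, 3.95], [0, 0, 0], 60],
    [[0.05, 0, 3.95], [0, 0, 0], 60],
    [[0.05, 0, 3.2], [0, 0, 0], 60],
    [[0.05, 0, 1], [0, 0, 0], 60]
  ]
}}

```text
time: 21.62
tool_pos: [0.4984, -0.1382, 0.1081]
tool_rot: [-0.002, -0.019, 1.0, 0.001]
contact_force: [1.4, -0.7, 1.8]
gripper_width: 0.599
grasp_force: 0.0
```

```bash
python3 go.py .5495,.321,.14; python3 rails.py
```

```text
t 21.625 pos [ 0.4984 -0.1382  0.1081] w 0.599 g 0.0 F [ 1.4 -0.7  1.8]
(0.5495, 0.321, 0.14) [-2.74, 18.28, -1.24] [0.02, -0.03, 0.0]
rail 276 ([[504.0, 337.0], [506.0, 301.0], [594.0, 307.0], [592.0, 344.0]], np.float64(4.3)) [0.548 0.322 0.051] zsd 0.0039
rail 329 ([[457.0, -314.0], [459.0, -353.0], [564.0, -347.0], [562.0, -308.0]], np.float64(3.1)) [ 0.508 -0.329  0.056] zsd 0.0045
rail 196 ([[456.0, -282.0], [556.0, -286.0], [558.0, -251.0], [458.0, -248.0]], np.float64(87.9)) [ 0.491 -0.268  0.057] zsd 0.0038
rail 97 ([[456.0, -120.0], [456.0, -157.0], [495.0, -157.0], [495.0, -120.0]], np.float64(0.0)) [ 0.474 -0.138  0.057] zsd 0.0036
```

>>> {"op": "jog_arm", "data": {
  "targets": [
    [[-0.2, 2.3, -1.3], [0, 0, 0], 60],
    [[-0.7, 4.6, -1.3], [0, 0, 0], 60],
    [[-1.2, 7, -1.3], [0, 0, 0], 60],
    [[-1.6, 9.4, -1.3], [0, 0, 0], 60],
    [[-2, 11.8, -1.3], [0, 0, 0], 60],
    [[-2.4, 14.2, -1.3], [0, 0, 0], 60],
    [[-2.7, 16.6, -1.3], [0, 0, 0], 60],
    [[-2.72, 18.28, -1.2], [0, 0, 0], 60]
  ]
}}

```text
time: 22.68
tool_pos: [0.5515, 0.3233, 0.1415]
tool_rot: [0.002, -0.02, 1.0, 0.001]
contact_force: [-0.0, -0.7, 0.4]
gripper_width: 0.601
grasp_force: 0.0
```

```bash
python3 go.py .5495,.321,.028
```

```text
t 22.675 pos [0.5515 0.3233 0.1415] w 0.601 g 0.0 F [-0.  -0.7  0.4]
(0.5495, 0.321, 0.028) [0.1, -0.1, 4.54] [0.01, 0.03, 0.01]
```

>>> {"op": "jog_arm", "data": {
  "targets": [
    [[0.08, -0.06, 1.8], [0, 0, 0], 60],
    [[0.08, -0.06, 3.4], [0, 0, 0], 60],
    [[0.08, -0.06, 4.2], [0, 0, 0], 60],
    [[0.08, -0.06, 4.5], [0, 0, 0], 60],
    [[0.08, -0.06, 4.5], [0, 0, 0], 20],
    [[0.08, -0.06, 4.5], [0, 0, 0], 20],
    [[0.08, -0.06, 4.5], [0, 0, 0], 20],
    [[0.08, -0.06, 4.5], [0, 0, 0], 20]
  ]
}}

```text
time: 23.68
tool_pos: [0.5498, 0.3195, 0.0277]
tool_rot: [0.001, -0.019, 1.0, 0.001]
contact_force: [-0.1, 4.1, 2.1]
gripper_width: 0.406
grasp_force: 62.6
```

>>> {"op": "jog_arm", "data": {
  "targets": [
    [[0.5, 0, 0], [0, 0, 0], 20],
    [[1.2, 0.02, 0], [0, 0, 0], 20],
    [[2.0, 0.03, 0], [0, 0, 0], 20],
    [[2.7, 0.04, 0], [0, 0, 0], 20],
    [[3.1, 0.05, 0], [0, 0, 0], 20],
    [[3.1, 0.05, 0], [0, 0, 0], 20],
    [[3.1, 0.05, -1.5], [0, 0, 0], 20],
    [[3.1, 0.05, -3.5], [0, 0, 0], 20]
  ]
}}

```text
time: 24.68
tool_pos: [0.4679, 0.3153, 0.1112]
tool_rot: [-0.004, -0.019, 1.0, -0.002]
contact_force: [0.4, -0.2, -1.3]
gripper_width: 0.408
grasp_force: 61.9
```

```bash
python3 go.py .499,-.075,.13
```

```text
t 24.675 pos [0.4679 0.3153 0.1112] w 0.408 g 61.9 F [ 0.4 -0.2 -1.3]
(0.499, -0.075, 0.13) [-0.64, -15.65, -0.7] [-0.03, -0.05, -0.0]
```

>>> {"op": "jog_arm", "data": {
  "targets": [
    [[-0.5, -2, -0.8], [0, 0, 0], 20],
    [[-0.62, -4.3, -0.8], [0, 0, 0], 20],
    [[-0.62, -6.6, -0.8], [0, 0, 0], 20],
    [[-0.62, -8.9, -0.8], [0, 0, 0], 20],
    [[-0.62, -11.2, -0.8], [0, 0, 0], 20],
    [[-0.62, -13.5, -0.8], [0, 0, 0], 20],
    [[-0.62, -15.65, -0.8], [0, 0, 0], 20],
    [[-0.62, -15.65, -0.8], [0, 0, 0], 20]
  ]
}}

```text
time: 25.68
tool_pos: [0.4999, -0.076, 0.1323]
tool_rot: [-0.002, -0.016, 1.0, 0.0]
contact_force: [-0.2, -0.0, -0.4]
gripper_width: 0.409
grasp_force: 62.0
```

```bash
python3 go.py .499,-.075,.034
```

```text
t 25.675 pos [ 0.4999 -0.076   0.1323] w 0.409 g 62.0 F [-0.2 -0.  -0.4]
(0.499, -0.075, 0.034) [0.02, 0.04, 3.93] [0.0, -0.03, -0.04]
```

>>> {"op": "jog_arm", "data": {
  "targets": [
    [[0.05, 0, 2], [0, 0, 0], 20],
    [[0.05, 0, 3.3], [0, 0, 0], 20],
    [[0.05, 0, 3.8], [0, 0, 0], 20],
    [[0.05, 0, 3.95], [0, 0, 0], 20],
    [[0.05, 0, 3.95], [0, 0, 0], 60],
    [[0.05, 0, 3.95], [0, 0, 0], 60],
    [[0.05, 0, 3.2], [0, 0, 0], 60],
    [[0.05, 0, 0.5], [0, 0, 0], 60]
  ]
}}

```text
time: 26.68
tool_pos: [0.498, -0.0728, 0.115]
tool_rot: [-0.003, -0.019, 1.0, 0.001]
contact_force: [1.5, -0.3, 1.0]
gripper_width: 0.605
grasp_force: 0.0
```

```bash
python3 go.py .37,-.2055,.14
```

```text
t 26.675 pos [ 0.498  -0.0728  0.115 ] w 0.605 g 0.0 F [ 1.5 -0.3  1. ]
(0.37, -0.2055, 0.14) [5.33, -5.11, -0.98] [0.02, -0.05, -0.0]
```

>>> {"op": "jog_arm", "data": {
  "targets": [
    [[1.5, -1.5, -1], [0, 0, 0], 0],
    [[3, -3, -1], [0, 0, 0], 0],
    [[4.5, -4.5, -1], [0, 0, 0], 0],
    [[5.3, -5.1, -1], [0, 0, 0], 0],
    [[5.3, -5.1, -1], [0, 0, 0], 0],
    [[5.3, -5.1, -1], [0, 0, 0], 0]
  ]
}}

```text
time: 27.42
tool_pos: [0.3737, -0.206, 0.1425]
tool_rot: [0.001, -0.019, 1.0, -0.0]
contact_force: [1.2, 0.3, 0.4]
gripper_width: 0.001
grasp_force: 0.0
```

```bash
python3 go.py .375,-.2055,.035 .490,-.203,.035; python3 rails.py;python3 - <<'E'
from h import *
i,d=grab_frame('top');save('t5.png',i,(205,125,435,265),3)
E
```

```text
t 27.425 pos [ 0.3737 -0.206   0.1425] w 0.001 g 0.0 F [1.2 0.3 0.4]
(0.375, -0.2055, 0.035) [-0.04, 0.02, 4.3] [-0.01, 0.01, 0.0]
(0.49, -0.203, 0.035) [-4.64, -0.06, 4.31] [-0.01, 0.01, 0.0]
rail 307 ([[455.0, -57.0], [457.0, -93.0], [555.0, -87.0], [553.0, -51.0]], np.float64(3.5)) [ 0.505 -0.072  0.057] zsd 0.0037
rail 306 ([[455.0, -122.0], [457.0, -158.0], [556.0, -153.0], [555.0, -117.0]], np.float64(2.7)) [ 0.505 -0.137  0.057] zsd 0.0033
rail 316 ([[457.0, -185.0], [457.0, -222.0], [556.0, -220.0], [555.0, -183.0]], np.float64(1.2)) [ 0.506 -0.201  0.057] zsd 0.0044
rail 263 ([[461.0, -248.0], [462.0, -285.0], [557.0, -283.0], [556.0, -246.0]], np.float64(1.3)) [ 0.516 -0.264  0.056] zsd 0.0041
rail 329 ([[458.0, -313.0], [459.0, -352.0], [559.0, -349.0], [558.0, -310.0]], np.float64(1.6)) [ 0.507 -0.329  0.056] zsd 0.0047
```

View pics/t5.png

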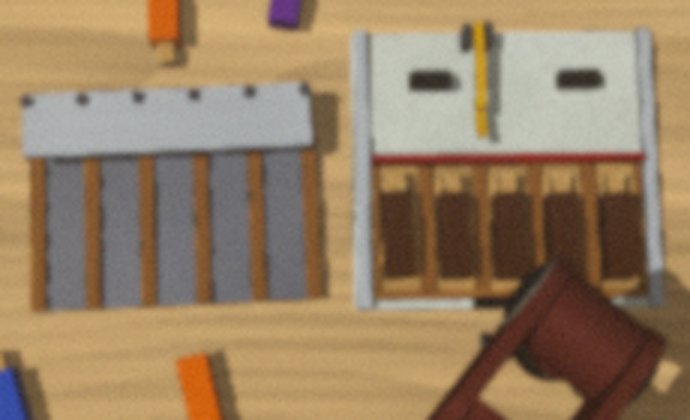

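All five rails lie flat at (400,232), (457,232), (512,230), (565,230) and (620,235), with pale tenons towards the red wall and the jig empty. Lowering behind the handle, then pushing.

>>> {"op": "jog_arm", "data": {
  "targets": [
    [[0, 0, 2], [0, 0, 0], 0],
    [[0, 0, 3.6], [0, 0, 0], 0],
    [[0, 0, 4.2], [0, 0, 0], 0],
    [[0, 0, 4.2], [0, 0, 0], 0],
    [[-0.6, 0, 4.2], [0, 0, 0], 0],
    [[-1.0, 0, 4.2], [0, 0, 0], 0],
    [[-1.3, 0, 4.2], [0, 0, 0], 0],
    [[-1.6, 0, 4.2], [0, 0, 0], 0]
  ]
}}

```text
time: 28.52
tool_pos: [0.4135, -0.2046, 0.0366]
tool_rot: [-0.0, -0.02, 1.0, -0.0]
contact_force: [-10.2, -1.8, 5.4]
gripper_width: 0.001
grasp_force: 4.1
```

>>> {"op": "jog_arm", "data": {
  "targets": [
    [[-0.3, 0, 0], [0, 0, 0], 0],
    [[-0.6, 0, 0], [0, 0, 0], 0],
    [[-0.9, 0, 0], [0, 0, 0], 0],
    [[-1.2, 0, 0], [0, 0, 0], 0],
    [[-1.5, 0, 0], [0, 0, 0], 0],
    [[-1.8, 0, 0], [0, 0, 0], 0],
    [[-2.1, 0, 0], [0, 0, 0], 0],
    [[-2.4, 0, 0], [0, 0, 0], 0]
  ]
}}

```text
time: 29.52
tool_pos: [0.4713, -0.2021, 0.0361]
tool_rot: [-0.003, -0.019, 1.0, 0.0]
contact_force: [-9.1, -0.9, 6.1]
gripper_width: 0.002
grasp_force: 4.5
```

>>> {"op": "jog_arm", "data": {
  "targets": [
    [[-0.15, 0, 0], [0, 0, 0], 0],
    [[-0.3, 0, 0], [0, 0, 0], 0],
    [[-0.45, 0, 0], [0, 0, 0], 0],
    [[-0.55, 0, 0], [0, 0, 0], 0],
    [[-0.55, 0, 0], [0, 0, 0], 0]
  ]
}}

```text
time: 30.15
tool_pos: [0.4854, -0.2015, 0.036]
tool_rot: [-0.002, -0.019, 1.0, 0.0]
contact_force: [-4.8, -0.4, 4.3]
gripper_width: 0.003
grasp_force: 3.1
```

Run:
```python
from m import *
i,d=grab_frame('top');W=cloud('top',i,d);X,Y=W[...,0],W[...,1];rg=(X>.55)&(X<.8)&(Y<.02)&(Y>-.4)
red=rg&(i[...,0]>90)&(i[...,1]<75)&(i[...,2]<75)
for c in comps(red,W,20): print('wall',c.sum(),rect(W[c]),W[c].mean(0).round(3))
save('t6.png',i,(300,115,440,215),4)
```

```text
wall 161 ([[660.0, -357.0], [680.0, -358.0], [687.0, -181.0], [667.0, -181.0]], np.float64(88.0)) [ 0.671 -0.268  0.041]
wall 97 ([[662.0, -41.0], [665.0, -162.0], [675.0, -162.0], [672.0, -41.0]], np.float64(1.6)) [ 0.667 -0.103  0.042]
wall 46 ([[558.0, -92.0], [559.0, -104.0], [627.0, -100.0], [626.0, -88.0]], np.float64(3.3)) [ 0.598 -0.096  0.022]
```

View pics/t6.png

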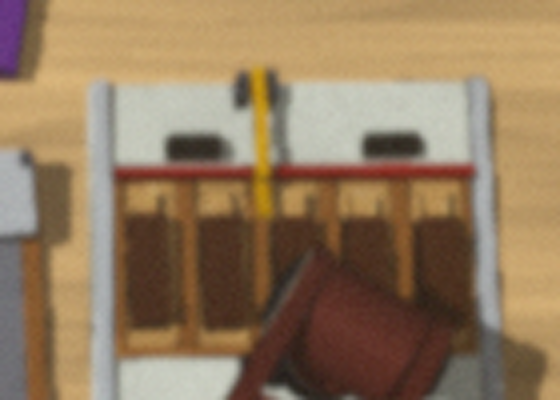

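The red wall (row 170) is still a few pixels short of the black stops (row 160 and above). The catch is over it. I'll push on until the force rises.

>>> {"op": "jog_arm", "data": {
  "targets": [
    [[-0.12, 0, 0], [0, 0, 0], 0],
    [[-0.24, 0, 0], [0, 0, 0], 0],
    [[-0.36, 0, 0], [0, 0, 0], 0],
    [[-0.36, 0, 0], [0, 0, 0], 0]
  ]
}}

```text
time: 30.7
tool_pos: [0.4945, -0.2012, 0.0359]
tool_rot: [-0.002, -0.019, 1.0, 0.0]
contact_force: [-4.4, 0.0, 3.5]
gripper_width: 0.003
grasp_force: 2.7
```

>>> {"op": "jog_arm", "data": {
  "targets": [
    [[-0.12, 0, 0], [0, 0, 0], 0],
    [[-0.2, 0, 0], [0, 0, 0], 0],
    [[-0.2, 0, 0], [0, 0, 0], 0]
  ]
}}

```text
time: 31.08
tool_pos: [0.4963, -0.2011, 0.0358]
tool_rot: [-0.006, -0.02, 1.0, 0.001]
contact_force: [-19.1, -1.1, 12.7]
gripper_width: 0.0
grasp_force: 9.3
```

The force has risen to 19 N, so the tray is at the stops. Backing off and looking.

>>> {"op": "jog_arm", "data": {
  "targets": [
    [[0.5, 0, 0], [0, 0, 0], 0],
    [[2, 0, 0], [0, 0, 0], 0],
    [[3.5, 0, -1], [0, 0, 0], 0],
    [[4, 0, -4], [0, 0, 0], 0],
    [[4, 4, -6], [0, 0, 0], 0],
    [[4, 8, -6], [0, 0, 0], 0],
    [[4, 12, -6], [0, 0, 0], 0],
    [[4, 12, -6], [0, 0, 0], 0]
  ]
}}

```text
time: 32.08
tool_pos: [0.3916, 0.0352, 0.1811]
tool_rot: [0.001, -0.019, 1.0, 0.0]
contact_force: [1.1, -0.6, -0.5]
gripper_width: 0.003
grasp_force: 0.0
```

```bash
python3 go.py
python3 - <<'E'
from m import *
i,d=grab_frame('top');W=cloud('top',i,d);X,Y,Z=W[...,0],W[...,1],W[...,2];rg=(X>.38)&(X<.8)&(Y<.02)&(Y>-.4)
red=rg&(X>.64)&(i[...,0]>90)&(i[...,1]<75)&(i[...,2]<75)
for c in comps(red,W,20): print('wall',c.sum(),rect(W[c]),W[c].mean(0).round(3))
for c in comps(rg&(i.max(-1)<115)&(Z>.05)&(Z<.07)&(X<.64),W,60): print('rail',c.sum(),rect(W[c]),W[c].mean(0).round(3))
j,e=grab_frame('scene')
a=cv2.resize(i[115:245,300:440],None,fx=3,fy=3,interpolation=2);b=cv2.resize(j[120:250,190:350],None,fx=2.3,fy=3,interpolation=2)
save('end.png',np.hstack([a,b]))
E
```

```text
t 32.075 pos [0.3916 0.0352 0.1811] w 0.003 g 0.0 F [ 1.1 -0.6 -0.5]
wall 180 ([[675.0, -359.0], [694.0, -360.0], [697.0, -181.0], [678.0, -180.0]], np.float64(89.1)) [ 0.683 -0.273  0.041]
wall 123 ([[669.0, -41.0], [676.0, -161.0], [697.0, -160.0], [690.0, -40.0]], np.float64(3.2)) [ 0.68  -0.103  0.042]
rail 288 ([[538.0, -54.0], [540.0, -90.0], [640.0, -84.0], [638.0, -48.0]], np.float64(3.6)) [ 0.589 -0.069  0.057]
rail 292 ([[539.0, -119.0], [540.0, -155.0], [639.0, -150.0], [637.0, -114.0]], np.float64(2.8)) [ 0.588 -0.134  0.057]
rail 283 ([[541.0, -182.0], [541.0, -217.0], [639.0, -217.0], [639.0, -182.0]], np.float64(0.1)) [ 0.589 -0.199  0.057]
rail 291 ([[541.0, -245.0], [542.0, -282.0], [640.0, -279.0], [639.0, -242.0]], np.float64(1.6)) [ 0.589 -0.262  0.057]
rail 292 ([[540.0, -310.0], [541.0, -347.0], [641.0, -344.0], [640.0, -307.0]], np.float64(1.7)) [ 0.59  -0.326  0.057]
rail 99 ([[505.0, -160.0], [507.0, -247.0], [518.0, -247.0], [515.0, -159.0]], np.float64(1.4)) [ 0.511 -0.202  0.061]
```

View pics/end.png

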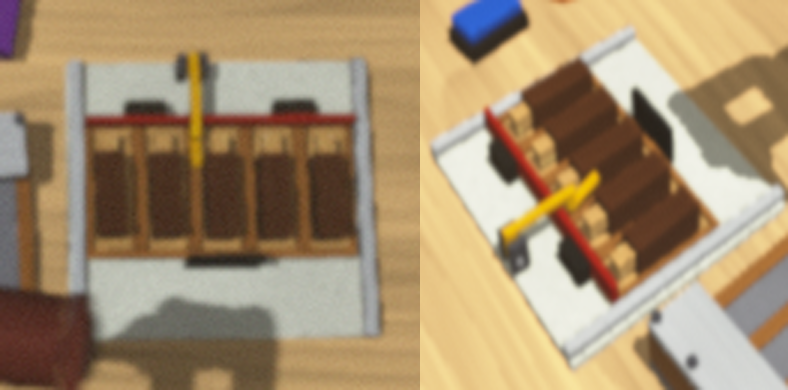

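The wall (row 120, left) meets both black stops, and five rails lie flat with tenons to the wall. To confirm the catch has dropped, I'll compare its height profile with the start.

Run:
```python
from m import *
a=np.load('pics/top0.npz')
for i,d in((a['i'],a['d']),grab_frame('top')):
    W=cloud('top',i,d);X,Y,Z=W[...,0],W[...,1],W[...,2]
    m=(i[...,0]>110)&(i[...,1]>80)&(i[...,2]<45)&(X>.6)&(X<.8)&(Y<-.14)&(Y>-.2)
    print([(round(x,3),np.round(np.percentile(Z[m&(abs(X-x)<.006)],80),4) if (m&(abs(X-x)<.006)).any() else None) for x in np.arange(.64,.78,.015)])
```

```text
[(np.float64(0.64), np.float64(0.0522)), (np.float64(0.655), np.float64(0.0615)), (np.float64(0.67), np.float64(0.0617)), (np.float64(0.685), np.float64(0.0629)), (np.float64(0.7), np.float64(0.0625)), (np.float64(0.715), np.float64(0.0619)), (np.float64(0.73), np.float64(0.0615)), (np.float64(0.745), np.float64(0.0616)), (np.float64(0.76), np.float64(0.059)), (np.float64(0.775), None)]
[(np.float64(0.64), np.float64(0.0539)), (np.float64(0.655), np.float64(0.0527)), (np.float64(0.67), np.float64(0.0615)), (np.float64(0.685), np.float64(0.0621)), (np.float64(0.7), np.float64(0.0624)), (np.float64(0.715), np.float64(0.0634)), (np.float64(0.73), np.float64(0.0611)), (np.float64(0.745), np.float64(0.0616)), (np.float64(0.76), np.float64(0.0611)), (np.float64(0.775), None)]
```

The catch profile is level at 62 mm, the same as at the start, so it is down behind the wall. Handing in.

```bash
python3 -c "
from plant import *
print(job_done())"
```

```text
the job is handed in; nothing more can be done
None
```

All five rails lie flat in the tray with tenons towards the red wall, the tray is against its stops with the catch down, and the job is handed in (no verdict came back).

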